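# Trim the calibration unit with the tuning tool

### The arm

A 6-joint arm with a two-finger parallel gripper is mounted at the origin on the work surface; the furniture and walls round the work are solid. World frame = base frame: x ahead of the robot, y to its left, z up, the work surface at z = 0. Lengths are in m, angles in degrees, forces in N, time in s.
With the tool pointing down it reaches from about 0.35 to 0.875 m from the base axis. Payload 4.2 kg.
Tool frame: the origin (TCP) lies midway between the tips of the shut fingers; the grasp point (between the pads) lies 19 mm behind it; z points along the fingers, y is the line along which they close (so a half turn about z gives the same grasp; the last joint's range is limited). The gripper opens to 87 mm and grips with 3 to 60 N. Pads are 19 mm wide; open, the fingers measure 117 mm over their backs; the gripper's body (75 mm by 190 mm) begins 51 mm behind the grasp point.
Start: joints at [-49.068, 22.042, 0.453, 0, -68.411, -14.817], TCP at [0.275, -0.561, 0.223] pointing down, gripper open.
Joint ranges: [-179.83, 179.83], [-69.29, 118.12], [-61.27, 80.66], [-181.25, 117.63], [-171.15, -9.14], [-177.46, 177.46]. Speed limits (degrees/s): [159.86, 159.86, 180, 180, 180, 180].

### API

Orientations are given as [roll, pitch, yaw] about the fixed x, y, z axes, in that order (R = Rz(yaw) Ry(pitch) Rx(roll)).
In Python, from workcell import env gives the robot as it stands. The module is installed in compiled form; this text tells all that it offers. Calls block until the motion is done:
- env.goto(position, orientation): joint-space move of the TCP to a pose.
- env.move_straight(position, rotation=None, rate=0.15, force_limit=None): straight line of the TCP; rotation=None keeps the orientation; rate is the mean speed in m/s. With force_limit (N) it stops when the force on the tool has changed by that much, and returns True; else False.
- env.set_joints(angles): joint-space move.
- env.gripper_to(opening, grasp_force=None): opening from 0.0 (shut) to 1.0 (fully open); grasp_force is the grip in N (None keeps the last); returns when the fingers have stopped.
- env.dwell(seconds).
- env.inverse_kinematics(position, orientation): joint angles nearest the present ones, or None.
- env.read_state(): the state.
- env.grab_frame(name): name is "scene" or "top"; returns a dict with "image" (480x640x3 uint8, blue, green, red), "fx", "fy", "cx", "cy" (pixels), "D" ([k1, k2, p1, p2, k3] as OpenCV has them; the pictures are not rectified), "position" and "orientation" of the camera in the world. Camera axes: x right, y up, looking along -z (the intrinsics and any distortion apply to the point x, -y, -z); pixel columns grow to the right and rows downward; lengths in m; the calibration is good to about 2 mm. A picture is of the moment at which its call begins. There is no depth.
A pose or a line that the arm cannot do raises env.Unreachable and nothing moves.
- env.close_job(): hands the job in; it is judged then, once.
Trained networks look in a picture, given as the dict that the camera call returned (one of the last four; its "shot" number tells which), for a name from the list of things; names that differ only in an ending like _2 or _b are one class to them, and where a whole thing is asked for, a point or a joint stands for the part that bears it (a point fixed in the world has none). Each returns a list of dicts, best first, with "score" (0 to 1); they miss things now and then, are a little off and sometimes report something else, mostly with a low value. They report only what shows in the picture. A call takes as long as a camera call. They do not tell look-alikes from the thing itself.
- env.search_frame(picture, thing): "xyz" ([x, y, z] in m, in world coordinates, good to about 4 mm: the middle of the surface that is visible of it).
- env.trace(picture, thing): "mask" (480x640 bool, what is visible of it).
The state is a dict: "clock": time; "joint_positions": joint angles; "qvel": joint speeds; "joint_torque": joint torques, N m; "position": TCP position; "tool_rot": TCP orientation; "force": force on the tool from outside, world axes, zero at the start; "wrist_torque": the same for the moment, N m; "opening": opening from 0.0 (shut) to 1.0 (fully open); "finger_force": force on a finger pad.
Only numpy, scipy, OpenCV 4.12 (cv2) and the standard library are available. Lean on these libraries where they do the work, as an engineer would, in place of code of your own. Each camera call takes 0.05 s, during which the arm holds its last target. There are 200 camera calls.

### The job

Take the orange-handled plastic tuning tool out of its stand, seat its blade fully in the slotted trimmer screw down the brass-ringed well of the blue calibration unit, and turn the screw until the black needle points at the red mark. Feel for the slot gently, never pressing the tool hard (over about 15 N) on the unit, then put the tool back fully home and upright in its stand with the needle still on the mark. Leave everything else on the bench alone.

Things in the scene. Friction and masses are not known exactly. Their poses are not given: they have to be found in the camera images.
- tool: plastic tuning tool standing blade down in the stand, 50 g, 111 mm long. Origin: centre of the blade's lower edge; z up the tool. White blade 11 mm wide (tool x), 2.6 mm thick (tool y), z 0 to 6 mm; round shank 12 mm diameter to 55 mm; orange flange 28 mm diameter to 60 mm; square 18 x 18 mm orange handle, flats facing tool x and y, to 108 mm: grip it here. Its yaw varies.
- blade_tip (a point): the tool's origin: centre of the blade's lower edge; axes as tool
- stand: fixed grey block 46 x 46 mm, 60 mm high, on a rubber base 58 mm square. Origin under its centre at bench height. Upright through hole 18 mm in diameter in its middle, mouth at z = 60 mm. When the tool is home its flange rests on the block and the blade tip is 5 mm above the stand's origin.
- unit: fixed calibration unit, blue top 116 mm (its x) by 110 mm (its y), 50 mm high, grey sides, a white meter face and a brass-ringed well on top. Origin under its centre at bench height.
- well (a point): centre of the mouth of the upright trimmer well, at x = -40, y = 0, z = 50 mm in the unit's frame and with its axes. A funnel narrows it from 22 mm diameter at the mouth to 14.2 mm at 7 mm depth. The screw's slotted face is 15 mm below the mouth; the slot runs right across, 5.6 mm wide, 5 mm deep. Its direction is not measured: at the start it is within 0.7 rad either side of the unit's y axis.
- slot_floor (a point): centre of the slot's floor, 20 mm below the well's mouth when the screw is up; a fully seated blade tip lies on it. The screw floats on a spring: 1 N at first, 1 N more per mm, hard stop 4 mm down, so point and screw go down together; with the blade over the slot the screw springs up round it. Its x axis is the needle's direction, not the slot's.
- needle (a joint): angle of the meter's black needle (rad), positive counterclockwise seen from above, 0 along the unit's x axis. It turns one to one with the screw, in the same sense. The screw turns against about 0.02 N m and stays where it is left; the blade has up to about 0.3 rad of play either way in the slot.
- mark (a joint): angle of the red mark on the meter's scale (rad), measured as the needle's. At the start the needle stands 0.3 to 0.95 rad counterclockwise of it. The mark does not move.
- needle_tip (a point): tip of the black needle, 38 mm from its pivot; pivot at x = -14 mm, y = 0 in the unit's frame
- mark_tip (a point): point of the red mark, at the same 38 mm radius about the same pivot
- reel: small reel of solder, 54 mm in diameter, 42 mm high; bystander; origin under its centre
- module: small driver module on an aluminium bracket, 30 x 52 x 32 mm; bystander; origin under its centre
- jar: small white bottle with a blue cap, 41 mm in diameter, 70 mm high; bystander; origin under its centre
There are look-alikes about, which are no part of the job. There is more than one size of the tool; the job needs the middle-sized. Of the things like the stand, leave any that is green; of the rest the larger one is meant.

How it is judged (in metres and radians):
On the way, in this order (a step that is already met when the one before it is completed fails the run):
1. the blade is fully seated in the screw's slot (distance between blade_tip and slot_floor below 0.003 m and angle between tool's own z axis and vertical below 0.15 rad), for 0.2 s.
2. with the blade in the slot, the needle is brought to the red mark (distance between blade_tip and slot_floor below 0.005 m and horizontal distance between needle_tip and mark_tip below 0.003 m), for 0.2 s.
At the end, for the whole second after the job is handed in: the needle's tip is within 3 mm of the red mark's point, and the tool is released, at rest and upright (within 0.08 rad) in the stand's hole, fully home: blade tip less than 8 mm above the stand's origin and within 5 mm of it sideways (horizontal distance between needle_tip and mark_tip below 0.003 m and horizontal distance between tool and stand below 0.005 m and z of tool in the frame of stand below 0.008 m and angle between tool's own z axis and vertical below 0.08 rad and linear speed of tool below 0.02 m/s); the robot touches nothing.
It fails at once if the tool is pressed on the unit or its screw with more than 15 N (contact force between tool and unit above 15 N).
It fails at once if the reel, the module or the bottle is moved more than 15 mm (distance of any of reel, module, jar from where it was at the start of the episode above 0.015 m).
It also fails if it takes over 58 s, if anything falls off the work surface, if the arm or the gripper's body presses on something with over 40 N, if the wrist force passes 120 N, or if a joint passes its speed limit or range.

## Working session

There is one attempt and no reset: what is moved stays moved. The work goes in short steps, each a Python script; the robot and the scene stay as the last script left them, time stands still between calls to the robot, and variables do not carry over. Pictures are saved under pics/ and viewed, at most 10 in all, crops included, and the job is handed in when it is done.

```bash
mkdir -p pics; ls
python3 - <<'E'
from workcell import env
import cv2,pickle
P={}
for n in ("top","scene"):
    p=env.grab_frame(n); P[n]=p; cv2.imwrite(f"pics/{n}0.png",p["image"])
    print(n,{k:p[k] for k in p if k!="image"})
    for t in ("tool","stand","unit","reel","module","jar"):
        print(t,[( [round(float(v),3) for v in d["xyz"]],round(d["score"],2)) for d in env.search_frame(p,t)])
pickle.dump(P,open("p0.pkl","wb"))
print(env.read_state())
E
```

```text
pics
top {'fx': 537.9339898699577, 'fy': 537.9339898699577, 'cx': 306.1787078834237, 'cy': 241.93626024713234, 'D': array([-0.16430842,  0.        ,  0.        ,  0.        ,  0.        ]), 'position': array([ 0.32049394, -0.19299121,  1.28420235]), 'orientation': array([  7.4138264 ,  -1.1746266 , -88.52034427]), 'shot': 1}
tool [([0.452, -0.276, 0.106], 0.62), ([0.359, -0.33, 0.152], 0.47)]
stand [([0.448, -0.272, 0.062], 0.97), ([0.693, 0.029, 0.057], 0.74), ([0.278, -0.207, 0.045], 0.56)]
unit [([0.515, -0.389, 0.049], 0.74)]
reel [([0.443, -0.159, 0.042], 0.57)]
module [([0.374, -0.421, 0.02], 0.86)]
jar [([0.553, -0.255, 0.07], 0.87)]
scene {'fx': 510.2782859900797, 'fy': 510.2782859900797, 'cx': 320.748547339735, 'cy': 242.20048704605517, 'D': array([-0.00521886,  0.        ,  0.        ,  0.        ,  0.        ]), 'position': array([-0.13922502, -0.69757837,  0.50482558]), 'orientation': array([ 61.46879173,   1.46429433, -53.53305455]), 'shot': 2}
tool [([0.349, -0.34, 0.102], 0.86), ([0.451, -0.283, 0.1], 0.73)]
stand [([0.264, -0.213, 0.029], 0.93), ([0.451, -0.298, 0.029
[... 183 characters left out ...]
 0.73)]
{'clock': 0.7, 'joint_positions': array([-4.90674483e+01,  2.20407517e+01,  4.52065134e-01, -1.18173307e-04,
       -6.84120769e+01, -1.48189192e+01]), 'qvel': array([ 0.07047243,  0.03214551, -0.00120003,  0.05185744,  0.02074436,
       -0.01503794]), 'joint_torque': array([ 5.57002568e-04, -3.90330005e+01,  1.87587583e+01,  4.22358602e+00,
        1.55563111e-02, -2.81674494e-05]), 'position': array([ 0.27512433, -0.56115304,  0.22255571]), 'tool_rot': array([ 1.79999234e+02, -8.90253523e-05, -1.53886411e+02]), 'force': array([ 0.73185668, -0.73556839, -0.31840028]), 'wrist_torque': array([ 0.01155722, -0.00057843, -0.02617031]), 'finger_force': 0.0, 'opening': 0.9990378883893193}
```

View pics/top0.png

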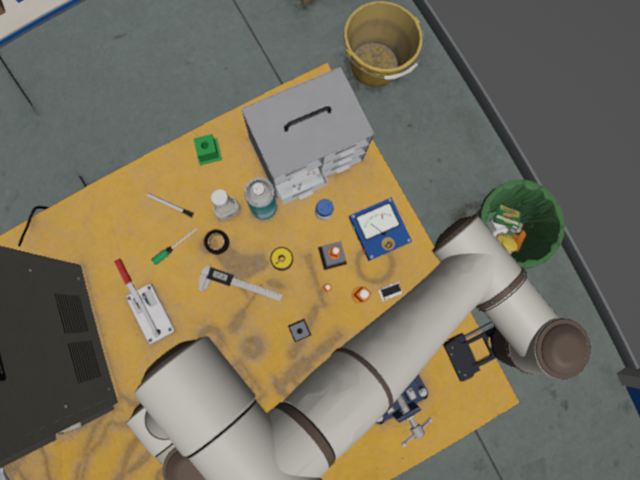

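View pics/scene0.png

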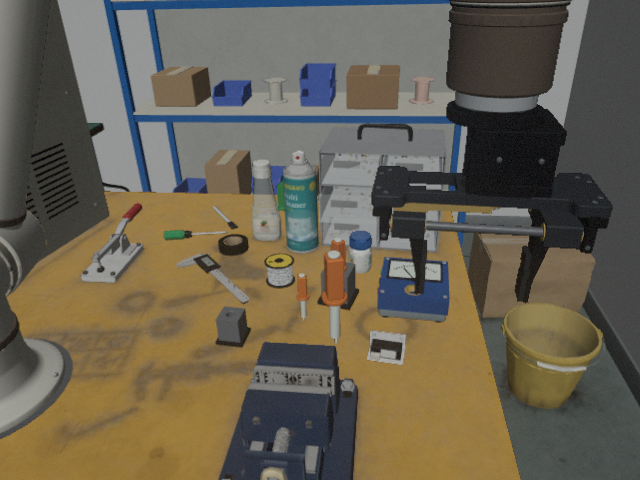

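Candidates for the tool in the top picture: (335,252) standing in the grey stand, (361,294) the largest, and (327,287) the smallest. Candidates for the stand: grey (332,257), a smaller grey one at (299,330), and green at (207,149). I choose the tool at (335,252) in the grey stand at (332,257), and will check this in a close crop.

```bash
cat > h.py <<'E'
import numpy as np,cv2
from scipy.spatial.transform import Rotation as Ro
from workcell import env
def cam(p):
    K=np.array([[p["fx"],0,p["cx"]],[0,p["fy"],p["cy"]],[0,0,1.]]); R=Ro.from_euler("xyz",p["orientation"],degrees=True).as_matrix()@np.diag([1,-1,-1])
    return K,np.array(p["D"],float),R,np.array(p["position"])
def proj(p,X):
    K,D,R,t=cam(p); X=(np.atleast_2d(X)-t)@R
    return cv2.projectPoints(X.reshape(-1,1,3),np.zeros(3),np.zeros(3),K,D)[0].reshape(-1,2)
def unproj(p,uv,z):
    K,D,R,t=cam(p); n=cv2.undistortPoints(np.array(uv,float).reshape(-1,1,2),K,D).reshape(-1,2)
    d=np.c_[n,np.ones(len(n))]@R.T
    return t+d*((z-t[2])/d[:,2])[:,None]
E
python3 - <<'E'
import pickle,cv2,numpy as np
P=pickle.load(open("p0.pkl","rb"))
a=P["top"]["image"][190:300,310:420]; b=P["scene"]["image"][220:340,290:460]
a=cv2.resize(a,(440,440),interpolation=cv2.INTER_CUBIC);a=cv2.resize(P["top"]["image"][192:307,312:412],(400,460),interpolation=cv2.INTER_CUBIC); b=cv2.resize(P["scene"]["image"][228:343,292:392],(400,460),interpolation=cv2.INTER_CUBIC)
cv2.imwrite("pics/c1.png",np.hstack([a,b]))
E
```

```text
(no output)
```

View pics/c1.png

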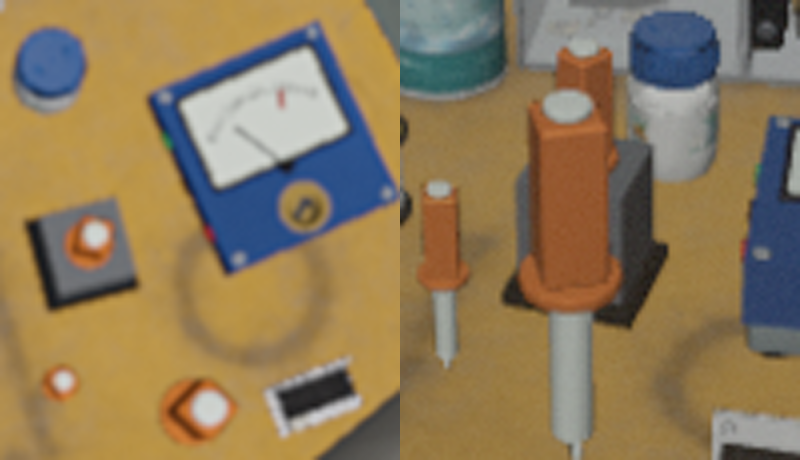

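The crop shows the tool in the stand is smaller than the front one and larger than the left one, so it is the middle size, and its stand is the larger grey one. Next I measure the poses in rectified views.

```bash
cat >> h.py <<'E'
def ortho(p,c,z,half=.08,s=.0004):
    "view from above on plane z; columns = world x, rows = -world y"
    n=int(2*half/s); g=(np.arange(n)-n/2+.5)*s
    X,Y=np.meshgrid(c[0]+g,c[1]-g); uv=proj(p,np.c_[X.ravel(),Y.ravel(),np.full(X.size,z)]).astype(np.float32)
    return cv2.remap(p["image"],uv[:,0].reshape(n,n),uv[:,1].reshape(n,n),cv2.INTER_CUBIC)
def topx(c,uv,half=.08,s=.0004):
    uv=np.atleast_2d(uv); n=int(2*half/s); return np.c_[c[0]+(uv[:,0]-n/2+.5)*s, c[1]-(uv[:,1]-n/2+.5)*s]
E
python3 - <<'E'
from h import *
import pickle
P=pickle.load(open("p0.pkl","rb")); T=P["top"]
c=(.51,-.385); U=ortho(T,c,.05)
hsv=cv2.cvtColor(U,cv2.COLOR_BGR2HSV)
m=cv2.inRange(hsv,(100,120,60),(125,255,255)); 
n,l,st,_=cv2.connectedComponentsWithStats(m); k=1+np.argmax(st[1:,4]); pts=np.argwhere(l==k)[:,::-1]
r=cv2.minAreaRect(pts.astype(np.float32)); print("unit",topx(c,[r[0]]),np.array(r[1])*.0004,r[2]); print(topx(c,cv2.boxPoints(r)))
b=cv2.inRange(hsv,(12,70,60),(30,255,255)); hull=cv2.convexHull(pts.astype(np.int32)); hm=np.zeros_like(m); cv2.fillConvexPoly(hm,hull,255); b&=cv2.erode(hm,np.ones((15,15)))
n,l,st,ce=cv2.connectedComponentsWithStats(b); k=1+np.argmax(st[1:,4]); q=np.argwhere(l==k)[:,::-1].astype(np.float32)
cc,rr=cv2.minEnclosingCircle(q); e=cv2.fitEllipse(cv2.convexHull(q.astype(np.int32))); print("well",topx(c,[cc]),rr*.0004,topx(c,[e[0]]),np.array(e[1])*.0004)
c2=(.45,-.275); S=ortho(T,c2,.06,.05,.00025); H=ortho(T,c2,.113,.05,.00025)
U4=cv2.resize(U,(400,400))
cv2.imwrite("pics/o1.png",np.vstack([np.hstack([S[:400,:400]*1,cv2.resize(H,(400,400))]),np.zeros((2,800,3),np.uint8)]))
g=cv2.cvtColor(H,cv2.COLOR_BGR2HSV); w=cv2.inRange(g,(0,0,140),(180,80,255)); M=cv2.moments(w,True); print("cap",topx(c2,[M["m10"]/M["m00"],M["m01"]/M["m00"]],.05,.00025),M["m00"]**.5*.00025)
W=U[int(250-0):,:] 
cv2.imwrite("pics/o1.png",np.hstack([cv2.resize(S,(266,266)),cv2.resize(H,(266,266)),np.zeros((266,4,3),np.uint8)]) if 0 else np.vstack([np.hstack([S,H])[50:350], np.hstack([cv2.resize(U,(300,300)),cv2.resize(U[100:300,50:250] ,(300,300)),np.zeros((300,200,3),np.uint8)])]))
E
```

```text
unit [[ 0.51850682 -0.38546794]] [0.10988108 0.11268016] 64.61209106445312
[[ 0.44405228 -0.35998872]
 [ 0.54585046 -0.31167775]
 [ 0.5929613  -0.41094714]
 [ 0.49116316 -0.45925814]]
well [[ 0.48404813 -0.40404623]] 0.01406334686279297 [[ 0.48413511 -0.40402077]] [0.02766052 0.02777905]
cap [[ 0.45758033 -0.27909448]] 0.014523687548277814
```

View pics/o1.png

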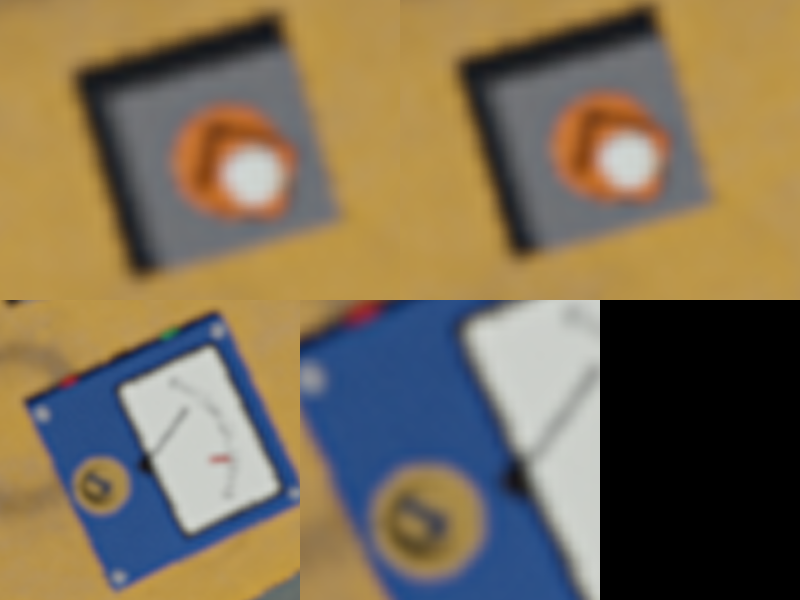

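Run:
```python
from h import *
import pickle
P=pickle.load(open("p0.pkl","rb")); T=P["top"]
# unit again, wider
c=(.52,-.385); U=ortho(T,c,.05,.1)
m=cv2.inRange(cv2.cvtColor(U,cv2.COLOR_BGR2HSV),(100,120,60),(125,255,255)); 
n,l,st,_=cv2.connectedComponentsWithStats(m); k=1+np.argmax(st[1:,4]); pts=np.argwhere(l==k)[:,::-1]
r=cv2.minAreaRect(pts.astype(np.float32)); print("unit",topx(c,[r[0]],.1),np.array(r[1])*.0004,r[2]);print(topx(c,cv2.boxPoints(r),.1))
# tool fit: piecewise constant regions
def regions(p,x,y,yaw,S=8):
    x0,y0=proj(p,[[x,y,.09]])[0].astype(int); 
    rg=22 if p is T else 30; o=np.array([x0-rg,y0-rg]); L=np.zeros((2*rg*S,2*rg*S),np.uint8)
    f=lambda X:np.int32(np.round((proj(p,X)-o+.5)*S))
    a=np.linspace(0,2*np.pi,40)[:-1]
    disk=lambda r,z:np.c_[x+r*np.cos(a),y+r*np.sin(a),0*a+z]
    cv2.fillConvexPoly(L,cv2.convexHull(f(np.r_[disk(.014,.06),disk(.014,.065)])),1); cv2.fillConvexPoly(L,f(disk(.014,.065)),2)
    q=yaw+np.pi/4+np.arange(4)*np.pi/2; R=.009*2**.5; b=np.c_[x+R*np.cos(q),y+R*np.sin(q)]
    lo=np.c_[b,[.065]*4]; hi=np.c_[b,[.113]*4]; C=np.array(p["position"])
    for i in range(4):
        j=(i+1)%4; nrm=(b[i]+b[j])/2-[x,y]
        if nrm@(C[:2]-(b[i]+b[j])/2)>0: cv2.fillConvexPoly(L,f(np.r_[lo[[i,j]],hi[[j,i]]]),3+(i%2))
    cv2.fillConvexPoly(L,f(hi),5); cv2.fillConvexPoly(L,cv2.convexHull(f(np.r_[disk(.0075,.113),disk(.0075,.116)])),6)
    return L,p["image"][o[1]:o[1]+2*rg,o[0]:o[0]+2*rg].astype(float)
def cost(x,y,yaw,p=T):
    L,I=regions(p,x,y,yaw); A=np.stack([cv2.resize((L==k).astype(np.float32),I.shape[1::-1],interpolation=cv2.INTER_AREA).ravel() for k in range(1,7)],1)
    s=A.sum(1)>.98; A=A[s]; B=I.reshape(-1,3)[s]; w=np.linalg.lstsq(A,B,rcond=None); e=B-A@w[0]; return (e**2).mean()**.5
res=[]
for yaw in range(0,90,6):
    res.append(min((cost(x,y,np.radians(yaw)),x,y,yaw) for x in np.arange(.453,.4605,.0015) for y in np.arange(-.2825,-.2735,.0015)))
for r in sorted(res)[:6]: print(np.round(r,4))
I=cv2.resize(T["image"][240:268,320:348],(400,400),interpolation=cv2.INTER_CUBIC); s=P["scene"]["image"][230:290,320:380]
cv2.imwrite("pics/t1.png",np.hstack([I,cv2.resize(s,(400,400),interpolation=cv2.INTER_CUBIC)]))
```

```text
unit [[ 0.51850682 -0.38546794]] [0.10988108 0.11268016] 64.61209106445312
[[ 0.44405228 -0.35998872]
 [ 0.54585046 -0.31167775]
 [ 0.5929613  -0.41094714]
 [ 0.49116316 -0.45925814]]
[14.2415  0.4575 -0.278  78.    ]
[14.4395  0.4575 -0.278  84.    ]
[14.4569  0.4575 -0.278  72.    ]
[14.7727  0.4575 -0.278   0.    ]
[14.8885  0.4575 -0.278  66.    ]
[15.0241  0.4575 -0.278   6.    ]
```

View pics/t1.png

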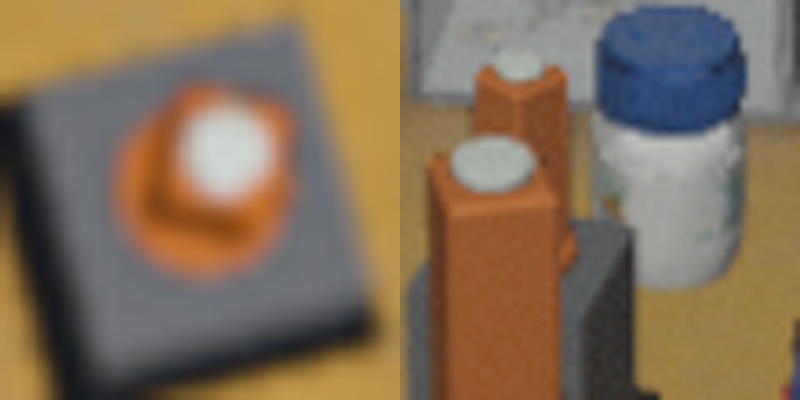

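Run:
```python
from h import *
for nm,p in (("stand",[.4575,-.278,.2]),("well",[.484,-.404,.2])):
    for y in range(-180,180,30):
        q=env.inverse_kinematics(p,[180,0,y]); print(nm,y,None if q is None else np.round(q,0))
```

```text
stand -180 [-14.  14. -14.  -0. -61. -76.]
stand -150 [-14.  14. -14.   0. -61. -46.]
stand -120 [-14.  14. -14.   0. -61. -16.]
stand -90 [-14.  14. -14.   0. -61.  14.]
stand -60 [-14.  14. -14.   0. -61.  44.]
stand -30 [-14.  14. -14.   0. -61.  74.]
stand 0 [-14.  14. -14.   0. -61. 104.]
stand 30 [-14.  14. -14.   0. -61. 134.]
stand 60 [-14.  14. -14.   0. -61. 164.]
stand 90 [ -14.   14.  -14.    0.  -61. -166.]
stand 120 [ -14.   14.  -14.   -0.  -61. -136.]
stand 150 [ -14.   14.  -14.   -0.  -61. -106.]
well -180 [-25.  23.  -1.   0. -66. -65.]
well -150 [-25.  23.  -1.   0. -66. -35.]
well -120 [-25.  23.  -1.   0. -66.  -5.]
well -90 [-25.  23.  -1.   0. -66.  25.]
well -60 [-25.  23.  -1.   0. -66.  55.]
well -30 [-25.  23.  -1.   0. -66.  85.]
well 0 [-25.  23.  -1.   0. -66. 115.]
well 30 [-25.  23.  -1.   0. -66. 145.]
well 60 [-25.  23.  -1.   0. -66. 175.]
well 90 [ -25.   23.   -1.    0.  -66. -155.]
well 120 [ -25.   23.   -1.   -0.  -66. -125.]
well 150 [-25.  23.  -1.  -0. -66. -95.]
```

Run:
```python
from h import *
import pickle
X,Y=.4575,-.278; o=[180,0,-102]
env.gripper_to(.55)
env.goto([X,Y,.22],o)
env.move_straight([X,Y,.073],rate=.1)
f=env.grab_frame("top")
env.gripper_to(0.0,25); s=env.read_state(); print("closed",s["clock"],s["opening"],s["finger_force"],s["force"],s["position"])
env.move_straight([X,Y,.20],rate=.12); env.dwell(.2)
s=env.read_state(); print(s["clock"],s["opening"],s["force"],s["wrist_torque"])
P={}
for n in("scene","top"): P[n]=env.grab_frame(n)
pickle.dump(P,open("p1.pkl","wb"))
a=P["scene"]; u,v=proj(a,[[X,Y,.17]])[0].astype(int); b=P["top"]; u2,v2=proj(b,[[X,Y,.17]])[0].astype(int)
g=lambda p,u,v:cv2.resize(p["image"][v-50:v+50,u-50:u+50],(400,400),interpolation=cv2.INTER_CUBIC)
cv2.imwrite("pics/l1.png",np.hstack([g(a,u,v),g(b,u2,v2)]))
print(proj(a,[[X,Y,.134],[X,Y,.2]])-[u-50,v-50])
```

```text
closed 5.1917 0.20384399456571078 25.000030053779483 [-0.1117702   0.24498559  1.22236159] [ 0.45745445 -0.27798853  0.07301631]
6.6 0.20358052271005217 [-0.27452427 -0.61129235 -0.18075013] [0.04114239 0.07100902 0.02127704]
[[50.42224633 70.82830237]
 [49.99503177 32.62512498]]
```

View pics/l1.png

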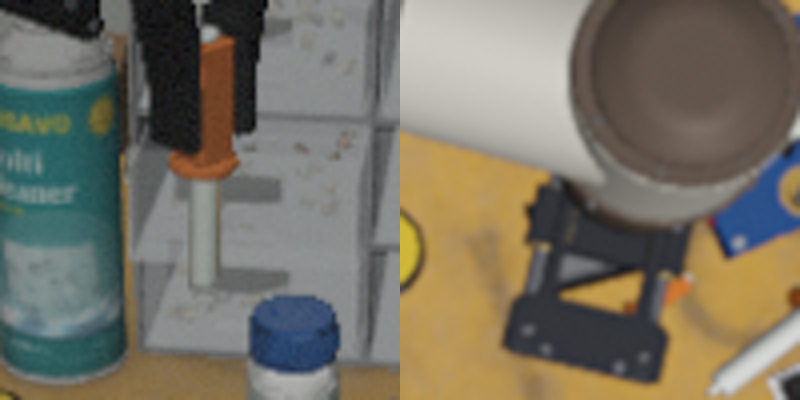

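The lifted tool hangs upright (flange at crop (203,165), tip at (203,287)), gripped on its flats. From here I can't tell which way the blade faces. I'll move over the well and view it with the blade axis square to the scene camera.

Run:
```python
from h import *
import pickle
X,Y=.4835,-.4035
env.goto([X,Y,.20],[180,0,-155]); env.move_straight([X,Y,.145],rate=.1); env.dwell(.2)
P={n:env.grab_frame(n) for n in("scene","top")}
pickle.dump(P,open("p2.pkl","wb")); print(env.read_state()["clock"])
a=P["scene"]; u,v=proj(a,[[X,Y,.07]])[0].astype(int); 
cv2.imwrite("pics/w1.png",cv2.resize(a["image"][v-40:v+35,u-45:u+55],(800,600),interpolation=cv2.INTER_CUBIC))
print((proj(a,[[X,Y,.077],[X,Y,.083],[X,Y,.05]])-[u-45,v-40]+.5)*8-.5)
```

```text
8.4333
[[366.2982329  293.73650486]
 [368.18699207 267.55311363]
 [357.96070659 409.26323638]]
```

View pics/w1.png

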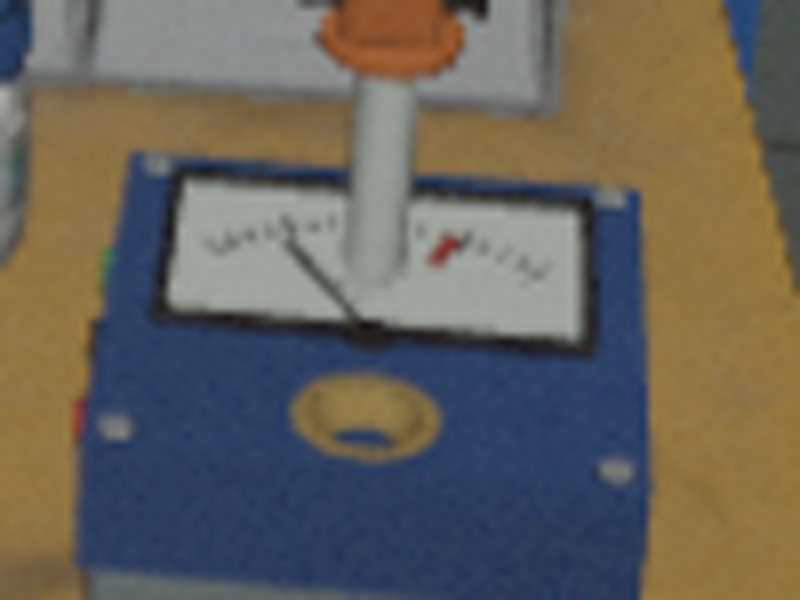

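The needle tip is at crop (288,243), the red mark at (437,258), the well ring centred at (366,418) and the tool tip near (375,283). The blade looks wide, so it lies along the unit's y. I'll check these in numbers.

Run:
```python
from h import *
import pickle
X,Y=.4835,-.4035
P=pickle.load(open("p2.pkl","rb")); a=P["scene"]; u,v=proj(a,[[X,Y,.07]])[0].astype(int)
hsv=cv2.cvtColor(a["image"],cv2.COLOR_BGR2HSV)
cr=lambda q:np.round((np.array(q)-[u-45,v-40]+.5)*8-.5,0)
t=np.linspace(0,6.283,50)
for z in(.132,.137): d=cr(proj(a,np.c_[X+.014*np.cos(t),Y+.014*np.sin(t),0*t+z])); print("flange pred",z,d.min(0),d.max(0))
o=cv2.inRange(hsv,(4,130,80),(14,255,255)); ys,xs=np.nonzero(o[v-50:v-28,u-20:u+20]); ys+=v-50; xs+=u-20
for r in range(v-50,v-28): 
    q=xs[ys==r]; 
    if len(q): print(cr([q.min(),r])[1],cr([q.min(),r])[0],cr([q.max(),r])[0],end=' | ')
b=cv2.inRange(hsv,(14,60,40),(30,255,255)); b[:v-5]=0; b[v+25:]=0; b[:,:u-12]=0; b[:,u+14:]=0
n,l,st,ce=cv2.connectedComponentsWithStats(b);k=1+np.argmax(st[1:,4]); q=np.argwhere(l==k)[:,::-1]; e=cv2.fitEllipse(cv2.convexHull(q.astype(np.int32)))
d=cr(proj(a,np.c_[X+.0138*np.cos(t),Y+.0138*np.sin(t),0*t+.05]));print("\nring obs",cr(e[0]),np.array(e[1])*8,"pred",(d.min(0)+d.max(0))/2,np.ptp(d,0))
g=a["image"].astype(int).sum(2)//3
for r in range(v-14,v+1): print(r,cr([0,r])[1],g[r,u-7:u+13])
# needle/mark via ortho at top in p0
T=pickle.load(open("p0.pkl","rb"))["top"]
def ang(p,well,nm,dz=0):
    th=np.radians(25.4); piv=np.array(well)+.026*np.array([np.cos(th),np.sin(th)])
    A=np.radians(np.arange(-40,110,1.)); out=[]
    for f,lab in((lambda s:s.min(2),"n"),):pass
    rr=np.linspace(.024,.036,25); R,AA=np.meshgrid(rr,A); W=np.c_[(piv[0]+R*np.cos(AA)).ravel(),(piv[1]+R*np.sin(AA)).ravel(),np.full(R.size,.051)]
    uv=proj(p,W).astype(np.float32); S=cv2.remap(p["image"],uv[:,0].reshape(R.shape),uv[:,1].reshape(R.shape),cv2.INTER_LINEAR).astype(float)
    red=(S[...,2]-S[...,:2].mean(2)).max(1); dark=S[...,2][:, :18].mean(1)
    print(nm,"mark",np.degrees(A[red.argmax()]),(np.degrees(A)*np.clip(red-.5*red.max(),0,None)).sum()/np.clip(red-.5*red.max(),0,None).sum(),"needle",np.degrees(A[dark.argmin()]))
ang(T,(.4841,-.4040),"top ring"); ang(T,(.4830,-.4030),"top mid")
```

```text
flange pred 0.132 [309.  11.] [460.  83.]
flange pred 0.137 [310. -12.] [462.  59.]
-76.0 356.0 444.0 | -68.0 356.0 444.0 | -60.0 356.0 444.0 | -52.0 356.0 444.0 | -44.0 348.0 444.0 | -36.0 348.0 444.0 | -28.0 348.0 444.0 | -20.0 348.0 436.0 | -12.0 348.0 436.0 | -4.0 348.0 444.0 | 4.0 348.0 436.0 | 12.0 340.0 444.0 | 20.0 332.0 452.0 | 28.0 332.0 460.0 | 36.0 324.0 460.0 | 44.0 332.0 460.0 | 52.0 332.0 452.0 | 60.0 340.0 452.0 | 68.0 356.0 436.0 | 76.0 404.0 404.0 | 
ring obs [365. 418.] [ 81.6109314  142.02902222] pred [358.5 410. ] [141.  78.]
264 212.0 [159 160 161 152 158 127 127 141 151 152 149 139 120 152 161 159 159 162
 160 159]
265 220.0 [151 148 155 131 152 128 128 144 149 153 148 135 114 150 155 158 160 160
 160 161]
266 228.0 [136 122 153 136 154 127 130 145 152 152 149 136 111 152 134 153 161 152
 152 157]
267 236.0 [160 159 161 159 154 128 133 145 152 152 147 135 118 152 135 153 155 117
 117 139]
268 244.0 [157 159 161 159 142 125 134 145 151 149 146 131 116 152 162 158 137  92
  72  81]
269 252.0 [135 156 160 161 143 125 137 145 152 148 145 128 109 151 161 149  98  72
[... 261 characters left out ...]
57 158 159 160 159
 161 160]
273 284.0 [160 134  86 106 128 148 147 147 147 144 138 156 160 159 159 159 160 160
 161 158]
274 292.0 [161 157 132  87 116 150 150 151 155 156 155 159 160 160 159 159 160 160
 162 161]
275 300.0 [160 159 161 134  91 132 142 153 156 160 156 161 161 160 160 161 161 160
 159 160]
276 308.0 [160 160 159 161 132  84 136 157 158 161 161 160 160 160 161 159 161 161
 160 160]
277 316.0 [134 142 144 144 141  91  82 133 141 142 150 151 157 160 160 160 158 160
 161 159]
278 324.0 [ 42  43  42  53  55  55  43  27  38  54 104 113 135 139 142 142 143 143
 147 145]
top ring mark 4.0 4.4763636363636365 needle 109.0
top mid mark 3.0000000000000004 2.8282828282828283 needle 109.0
```

Run:
```python
from h import *
import pickle
X,Y=.4829,-.4038
env.move_straight([X,Y,.126],rate=.08); env.dwell(.2)
P={n:env.grab_frame(n) for n in("scene","top")}
pickle.dump(P,open("p3.pkl","wb")); print(env.read_state()["clock"],env.read_state()["force"])
a=P["scene"]; u,v=proj(a,[[X,Y,.06]])[0].astype(int); b=P["top"]; u2,v2=proj(b,[[.51,-.39,.05]])[0].astype(int)
g=lambda p,u,v,h:cv2.resize(p["image"][v-h:v+h,u-h:u+h],(400,400),interpolation=cv2.INTER_CUBIC)
cv2.imwrite("pics/w2.png",np.hstack([g(a,u,v,22),g(b,u2,v2,40)]))
```

```text
9.125 [-0.07329302 -0.31579481 -0.52585997]
```

View pics/w2.png

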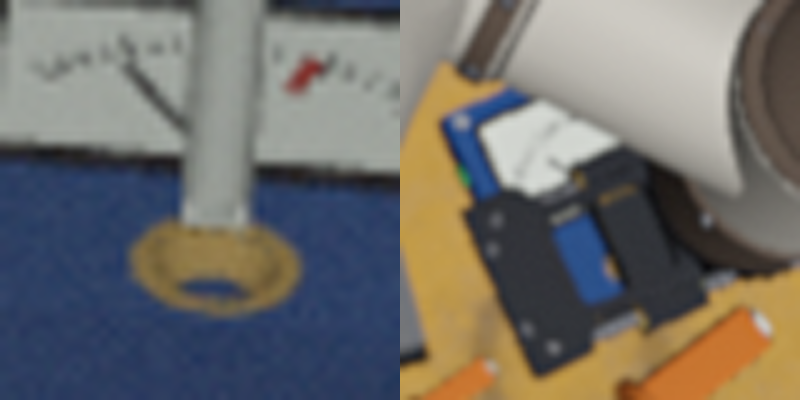

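The blade is wide towards the camera, so it lies along the unit's y, and its tip is centred over the well (tip (215,225), ring (216,268)). The two look-alike tools are now lying down. I'll check the bystanders, then feel for the slot.

```bash
cat > t.py <<'E'
from h import *
X,Y=.4829,-.4038
def st(): 
    s=env.read_state(); return s
def avg(n=5):
    F=[];M=[]
    for _ in range(n): s=st(); F.append(s["force"]); M.append(s["wrist_torque"]); env.dwell(.01)
    return np.mean(F,0),np.mean(M,0)
E
python3 - <<'E'
from t import *
import pickle
f=env.grab_frame("scene")
for t in("module","jar","reel"): print(t,[(np.round(d["xyz"],3),round(d["score"],2)) for d in env.search_frame(f,t)][:2])
f0,m0=avg(); np.save("f0.npy",f0); np.save("m0.npy",m0); print("base",f0,m0)
hit=env.move_straight([X,Y,.068+.042],rate=.04,force_limit=4); f,m=avg(); print("mid",hit,st()["position"],f-f0)
if not hit:
    hit=env.move_straight([X,Y,.068+.0335],rate=.02,force_limit=4); f,m=avg(); print("low",hit,st()["position"],f-f0,m-m0,st()["clock"])
E
```

```text
module [(array([ 0.378, -0.418,  0.02 ]), 0.89), (array([ 0.475, -0.407,  0.124]), 0.69)]
jar [(array([ 0.55 , -0.264,  0.044]), 0.82)]
reel [(array([ 0.431, -0.168,  0.032]), 0.6)]
base [ 0.47971547 -0.10663609 -0.86202191] [ 0.01068779  0.00118568 -0.00053306]
mid False [ 0.48289549 -0.40384314  0.10990615] [-0.13911023  0.24451646  0.22304083]
low False [ 0.48301615 -0.4038692   0.10178648] [-0.99983662  0.20563939  2.03287522] [0.07707279 0.03674057 0.00526439] 10.575
```

Run:
```python
from t import *
f0=np.load("f0.npy");m0=np.load("m0.npy"); z=.068+.0335
found=None
for d in [6,12,18,24,30,36,42,30,15,0,-6,-12,-18,-24,-30,-36,-42]:
    env.goto([X,Y,z],[180,0,-155+d]); f,m=avg(4); f=f-f0; print(d,np.round(f,2),round((m-m0)[2],4))
    if f[2]<.9: found=d;break
    if np.linalg.norm(f)>9: print("abort");break
print(found,st()["clock"])
```

```text
6 [-0.48  0.23  1.69] -0.0059
12 [-0.19  0.3   2.01] 0.0033
18 [-1.24 -0.2   0.6 ] -0.0344
18 11.425
```

Run:
```python
from t import *
f0=np.load("f0.npy");m0=np.load("m0.npy")
env.goto([X,Y,.1015],[180,0,-155+22])
hit=env.move_straight([X,Y,.068+.0293],rate=.015,force_limit=4); f,m=avg(6); print(hit,st()["position"],np.round(f-f0,2),np.round(m-m0,4),st()["clock"])
```

```text
False [ 0.48300415 -0.40383508  0.09745814] [0.01 0.5  1.53] [ 0.0347  0.001  -0.0027] 12.1583
```

The blade dropped into the slot at +18° and is seated (tip at about 29.5 mm, 1.5 N). Now I'll set up needle reading in the scene camera.

```bash
cat > n.py <<'E'
from t import *
WELL=np.array([.4829,-.4038]); TH=np.radians(25.4); PIV=WELL+.026*np.array([np.cos(TH),np.sin(TH)])
A=np.arange(-35,80,.5)
def polar(p,off,r0=.012,r1=.036,z=.0505,n=49):
    rr=np.linspace(r0,r1,n); R,AA=np.meshgrid(rr,np.radians(A))
    uv=(proj(p,np.c_[(PIV[0]+R*np.cos(AA)).ravel(),(PIV[1]+R*np.sin(AA)).ravel(),np.full(R.size,z)])+off).astype(np.float32)
    return cv2.remap(p["image"],uv[:,0].reshape(R.shape),uv[:,1].reshape(R.shape),cv2.INTER_LINEAR).astype(float),rr
def mark(S):
    red=np.sort(S[...,2]-S[...,:2].mean(2),1)[:,-4:].mean(1); w=np.clip(red-.5*red.max(),0,None); return (A*w).sum()/w.sum()
def needle(S,cols,lo=-35,hi=80):
    d=np.clip(150-S[:,cols].max(2),0,None).mean(1); d[(A<lo)|(A>hi)]=0; i=d.argmax(); s=slice(max(0,i-8),i+9); w=np.clip(d[s]-.5*d[i],0,None); return (A[s]*w).sum()/w.sum(),d[i]
E
python3 - <<'E'
from n import *
import pickle
p0=pickle.load(open("p0.pkl","rb")); p2=pickle.load(open("p2.pkl","rb"))
offs={"s":(.9,1.0)}
d=proj(p0["top"],[[.4841,-.4040,.05]])-proj(p0["top"],[[*WELL,.05]]); 
for nm,p,o in(("top",p0["top"],d[0]),("scene2",p2["scene"],(.9,1.))):
    S,rr=polar(p,o); print(nm,"mark",mark(S),"needle",needle(S,slice(10,49),20,75),needle(S,slice(10,30),20,75),needle(S,slice(30,49),20,75))
f=env.grab_frame("scene"); pickle.dump(f,open("p4.pkl","wb")); S,rr=polar(f,(.9,1.)); print("now",mark(S),needle(S,slice(10,49),20,75),needle(S,slice(30,49),20,75))
u,v=proj(f,[[*PIV,.05]])[0].astype(int); I=cv2.resize(f["image"][v-30:v+15,u-30:u+30],(800,600),interpolation=cv2.INTER_CUBIC)
sc=800/60
for a,c in((mark(S),(0,255,0)),(needle(S,slice(10,49),20,75)[0],(255,0,255))):
    q=proj(f,[[*(PIV+r*np.array([np.cos(np.radians(a)),np.sin(np.radians(a))])),.0505] for r in(.0,.012,.038)])+(.9,1.)
    for x in q: cv2.circle(I,tuple(np.int32((x-[u-30,v-30]+.5)*sc)),4,c,1)
cv2.imwrite("pics/n1.png",I)
E
```

```text
top mark 4.364939360529217 needle (np.float64(nan), np.float64(0.0)) (np.float64(nan), np.float64(0.0)) (np.float64(nan), np.float64(0.0))
scene2 mark 5.563516260162602 needle (np.float64(49.449307645996385), np.float64(48.0)) (np.float64(47.89919555070018), np.float64(47.05)) (np.float64(50.295048494129645), np.float64(55.05263157894737))
now 26.115477658666162 (np.float64(50.39389594428513), np.float64(25.17948717948718)) (np.float64(51.24610011641443), np.float64(32.05263157894737))n.py:11: RuntimeWarning: invalid value encountered in scalar divide
  d=np.clip(150-S[:,cols].max(2),0,None).mean(1); d[(A<lo)|(A>hi)]=0; i=d.argmax(); s=slice(max(0,i-8),i+9); w=np.clip(d[s]-.5*d[i],0,None); return (A[s]*w).sum()/w.sum(),d[i]
```

View pics/n1.png

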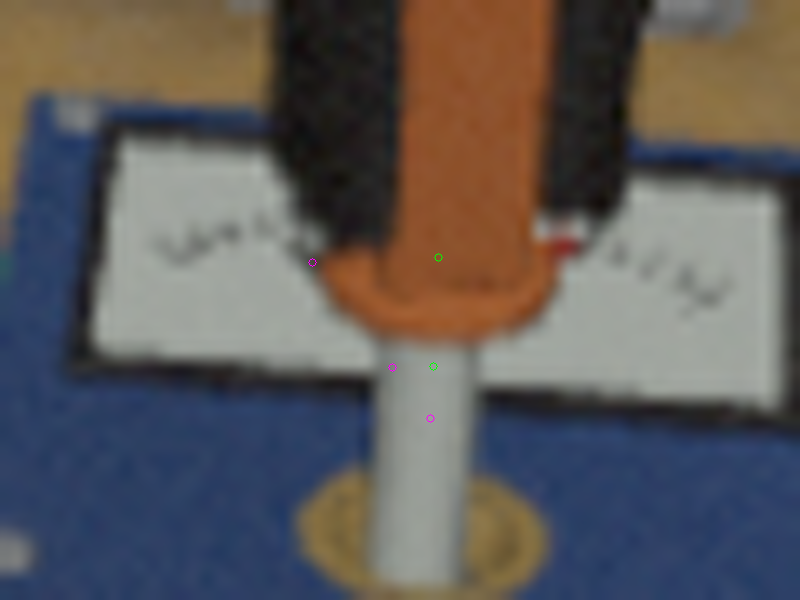

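Run:
```python
from n import *
import pickle
f0=np.load("f0.npy");m0=np.load("m0.npy")
p0=pickle.load(open("p0.pkl","rb"))["top"]; d=(proj(p0,[[.4841,-.4040,.05]])-proj(p0,[[*WELL,.05]]))[0]
S,rr=polar(p0,d); g=S.max(2)[:,16:44]; g=g.max()-g; prof=g.mean(1)
for a,b in zip(A[::6],prof[::6]): print(a,round(b),end='; ')
print()
for d in list(range(18,-25,-4)):
    env.goto([X,Y,.0973],[180,0,-155+d]); f,m=avg(4); print(d,np.round(f-f0,1),round((m-m0)[2],4))
    if np.linalg.norm(f-f0)>8: break
f=env.grab_frame("scene"); pickle.dump(f,open("p5.pkl","wb")); print(st()["clock"],st()["position"])
u,v=proj(f,[[*PIV,.05]])[0].astype(int); I=cv2.resize(f["image"][v-30:v+15,u-30:u+30],(800,600),interpolation=cv2.INTER_CUBIC)
cv2.imwrite("pics/n2.png",I)
```

```text
-35.0 1; -32.0 1; -29.0 1; -26.0 1; -23.0 1; -20.0 1; -17.0 1; -14.0 1; -11.0 1; -8.0 1; -5.0 1; -2.0 2; 1.0 2; 4.0 2; 7.0 2; 10.0 2; 13.0 1; 16.0 1; 19.0 1; 22.0 1; 25.0 1; 28.0 1; 31.0 1; 34.0 1; 37.0 1; 40.0 1; 43.0 3; 46.0 10; 49.0 22; 52.0 34; 55.0 34; 58.0 22; 61.0 9; 64.0 3; 67.0 1; 70.0 1; 73.0 1; 76.0 1; 79.0 1; 
18 [-1.4 -0.2  1.8] 0.0045
14 [-0.9 -0.7  2. ] -0.0129
10 [-1.7 -1.1  1. ] 0.0194
6 [-1.4 -1.   1.7] 0.0186
2 [-1.3 -1.3  1.5] 0.0202
-2 [-0.6 -1.3  1.4] 0.0165
-6 [-0.8 -0.9  1.7] -0.018
-10 [-0.8 -0.6  2. ] 0.0098
-14 [-0.8 -0.8  1.7] 0.0035
-18 [-0.7 -0.7  2.1] 0.0196
-22 [ 0.  -1.   1.6] 0.009
15.375 [ 0.48304708 -0.40378962  0.09733636]
```

View pics/n2.png

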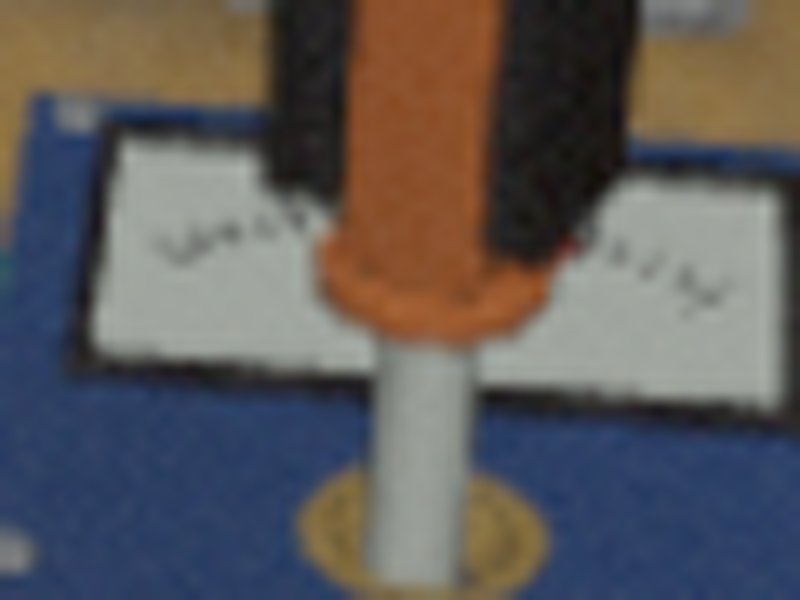

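The needle is still hidden behind the flange. I'll lift the tool clear, read the needle numerically, then reseat the blade.

Run:
```python
from n import *
import pickle
env.move_straight([X,Y,.19],rate=.1)
f=env.grab_frame("scene"); pickle.dump(f,open("p6.pkl","wb")); print(st()["clock"])
p2=pickle.load(open("p2.pkl","rb"))["scene"]
for p in(p2,f):
  for z in (.0505,):
    S,rr=polar(p,(.9,1.),z=z); print(mark(S),[np.round(needle(S,c,-5,70),1) for c in(slice(8,49),slice(8,24),slice(24,36),slice(36,46))])
for nm in("needle_tip","mark_tip"):
    print(nm,[(np.round(d["xyz"],4),round(d["score"],2)) for d in env.search_frame(f,nm)][:2])
```

```text
16.5
5.563516260162602 [array([49.4, 47. ]), array([47.3, 45.3]), array([49.4, 51.4]), array([50.5, 55.2])]
5.614851485148515 [array([20.5, 45.2]), array([21.3, 46.3]), array([20.1, 51. ]), array([20.4, 48.1])]
needle_tip []
mark_tip []
```

Run:
```python
from n import *
import pickle
f0=np.load("f0.npy");m0=np.load("m0.npy")
pr=lambda n:(lambda f,m:print(n,np.round(f-f0,1),round((m-m0)[2],4),np.round(st()["position"],4),st()["clock"]))(*avg(4))
env.goto([X,Y,.13],[180,0,-155-10]); 
hit=env.move_straight([X,Y,.0973],rate=.03,force_limit=5); pr(("in",hit)); env.dwell(.3)
if not hit:
    for d in (-22,-30,-37): env.goto([X,Y,.0973],[180,0,-155+d]); pr(d)
    env.dwell(.4)
    env.move_straight([X,Y,.19],rate=.1)
    f=env.grab_frame("scene"); pickle.dump(f,open("p7.pkl","wb")); S,rr=polar(f,(.9,1.)); print(mark(S),[np.round(needle(S,c,-25,40),1) for c in(slice(8,49),slice(8,24),slice(24,30))],st()["clock"])
    red=np.sort(S[...,2]-S[...,:2].mean(2),1)[:,-4:].mean(1); print([(a,int(r)) for a,r in zip(A[40:120:4],red[40:120:4])])
```

```text
('in', False) [-1.4  0.   1.9] -0.009 [ 0.4828 -0.4038  0.0975] 18.225
-22 [-0.6 -0.3  1.4] -0.0004 [ 0.4831 -0.404   0.0974] 18.875
-30 [-0.6  0.1  1.9] 0.024 [ 0.4832 -0.404   0.0974] 19.1667
-37 [-0.2 -0.3  1.6] 0.0161 [ 0.4832 -0.404   0.0974] 19.45
8.162337662337663 [array([ 7.9, 46. ]), array([ 9.3, 50.7]), array([ 8.2, 46.3])] 20.975
[(np.float64(-15.0), 0), (np.float64(-13.0), 0), (np.float64(-11.0), 0), (np.float64(-9.0), 0), (np.float64(-7.0), 0), (np.float64(-5.0), 0), (np.float64(-3.0), 0), (np.float64(-1.0), -1), (np.float64(1.0), 0), (np.float64(3.0), 1), (np.float64(5.0), 0), (np.float64(7.0), 3), (np.float64(9.0), 4), (np.float64(11.0), 0), (np.float64(13.0), 0), (np.float64(15.0), 0), (np.float64(17.0), 0), (np.float64(19.0), -1), (np.float64(21.0), -1), (np.float64(23.0), 0)]
```

Run:
```python
from n import *
import pickle
for k in("p2","p6","p7"):
    p=pickle.load(open(k+".pkl","rb")); p=p if "image" in p else p["scene"]
    S,rr=polar(p,(.9,1.),r0=.028,r1=.048,n=11)
    red=S[...,2]-S[...,:2].mean(2); s=(A>-10)&(A<25)
    for j in range(11):
        w=np.clip(red[s,j]-8,0,None); dk=np.clip(140-S[s,j].max(1),0,None)
        print(k,round(rr[j]*1e3),"red",int(red[s,j].max()),np.round((A[s]*w).sum()/max(w.sum(),1e-9),1),"dark",int(dk.max()),np.round((A[s]*dk).sum()/max(dk.sum(),1e-9),1))
```

```text
p2 28 red 0 0.0 dark 0 0.0
p2 30 red 0 0.0 dark 0 0.0
p2 32 red 0 0.0 dark 7 17.4
p2 34 red 11 4.3 dark 11 17.1
p2 36 red 28 5.9 dark 20 17.3
p2 38 red 55 6.2 dark 25 14.3
p2 40 red 56 6.3 dark 25 13.1
p2 42 red 76 6.4 dark 20 11.9
p2 44 red 66 6.4 dark 19 8.9
p2 46 red 72 6.3 dark 35 7.4
p2 48 red 42 6.8 dark 25 8.1
p6 28 red 0 0.0 dark 54 20.3
p6 30 red 0 0.0 dark 47 20.4
p6 32 red 0 0.0 dark 40 20.4
p6 34 red 11 4.4 dark 36 20.1
p6 36 red 29 6.0 dark 40 19.8
p6 38 red 55 6.2 dark 46 17.1
p6 40 red 56 6.3 dark 42 15.8
p6 42 red 74 6.4 dark 34 14.7
p6 44 red 67 6.4 dark 20 9.0
p6 46 red 70 6.3 dark 34 4.7
p6 48 red 41 6.7 dark 25 4.6
p7 28 red 0 0.0 dark 29 7.7
p7 30 red 0 0.0 dark 37 7.2
p7 32 red 0 0.0 dark 32 7.1
p7 34 red 0 0.0 dark 55 7.0
p7 36 red 9 8.2 dark 45 6.6
p7 38 red 14 6.6 dark 69 6.4
p7 40 red 23 5.7 dark 54 6.5
p7 42 red 30 5.9 dark 68 6.4
p7 44 red 47 6.1 dark 37 5.7
p7 46 red 69 6.1 dark 31 4.9
p7 48 red 42 6.7 dark 23 4.7
```

The needle tip (6.5°) is on the mark (6.2°). Next I locate the empty stand's hole.

Run:
```python
from n import *
import pickle
p=env.grab_frame("top"); pickle.dump(p,open("p8.pkl","wb"))
c=(.456,-.277)
for nm,q in(("p0",pickle.load(open("p0.pkl","rb"))["top"]),("now",p)):
    S=ortho(q,c,.06,.045,.00025); h=cv2.cvtColor(S,cv2.COLOR_BGR2HSV)
    m=((h[...,1]<70)&(h[...,2]>65)&(h[...,2]<150)).astype(np.uint8); n,l,s,_=cv2.connectedComponentsWithStats(m); k=1+np.argmax(s[1:,4]); pts=np.argwhere(l==k)[:,::-1].astype(np.float32)
    r=cv2.minAreaRect(pts); print(nm,"block",topx(c,[r[0]],.045,.00025),np.array(r[1])*.25,r[2],s[k,4]*.0625)
    hull=np.zeros_like(m); cv2.fillConvexPoly(hull,cv2.convexHull(pts.astype(np.int32)),1); hull=cv2.erode(hull,np.ones((31,31)))
    d=((h[...,2]<60)&(hull>0)).astype(np.uint8); 
    if d.sum(): M=cv2.moments(d,True); print("hole",topx(c,[M["m10"]/M["m00"],M["m01"]/M["m00"]],.045,.00025),(d.sum()*4/np.pi)**.5*.25)
for t in("stand",): print([(np.round(d["xyz"],4),round(d["score"],2)) for d in env.search_frame(p,t)])
m=ortho(p,c,.06,.045,.0045); print(cv2.cvtColor(m,cv2.COLOR_BGR2HSV)[...,2]); print(cv2.cvtColor(m,cv2.COLOR_BGR2HSV)[...,1])
```

```text
p0 block [[ 0.45503738 -0.27680817]] [47.45623398 49.11650085] 73.21735382080078 1485.0
now block [[ 0.44745947 -0.27915405]] [98.2051239  53.86066437] 22.103557586669922 2388.0625
hole [[ 0.446229   -0.27094113]] 16.009966766033507
[(array([0.6911, 0.0286, 0.0571]), 0.88), (array([ 0.2782, -0.2083,  0.0416]), 0.83), (array([ 0.4491, -0.2851,  0.058 ]), 0.56)]
[[155 159 160 161 163 164 165 166 167 168 168 168 169 169 169 169 170 170
  170 170]
 [149 154 155 157 159 160 162 163 164 166 166 166 167 167 168 169 169 169
  170 170]
 [137 137 144 147 151 155 157 159 161 162 163 164 165 166 167 167 168 168
  168 169]
 [180 157 139 138 141 146 149 153 156 159 159 161 163 163 165 166 166 167
  167 168]
 [188 184 159 116 116 137 142 144 148 151 152 155 157 160 163 163 164 166
  167 167]
 [191 148  40  28  37  61  99 134 138 142 147 150 154 157 159 161 162 163
  165 165]
 [191 161  42  61  97 111 118 123 121 125 134 141 147 151 154 156 158 160
  162 163]
 [190 188  80  72 117 123 122 122 122 120 118 121 129 138 145 149 153 155
  157 160]
 [190 189 119  52 106 122 122 122 112  70  65 104 121 120
[... 1964 characters left out ...]
 134 142
  150 159]
 [150 152 155 162  18  16  12  13   8  11  11  11   8  13  15  15 113 156
  154 153]
 [155 152 155 154  78  19  13  11  11  11  15  15  15  17   2  34 120 164
  156 143]
 [163 147 150 155 142  29  11  13  15  19  11  12  60 104 131 151 161 158
  153 146]
 [197 150 145 153 160  41  18   6  33  70 110 136 156 162 158 156 155 156
  150 154]
 [202 168 147 152 152 146 132 117 148 157 159 157 152 154 157 156 151 155
  155 158]
 [194 193 162 147 134 137 146 142 146 146 149 154 158 153 155 155 154 153
  153 153]
 [192 194 187 144 141 138 143 143 132 134 149 155 156 154 152 155 152 150
  146 145]
 [185 192 194 175 147 141 132 132 136 143 151 150 149 144 148 153 149 145
  138 138]]
```

Run:
```python
from n import *
import pickle
f0=np.load("f0.npy")
x,y=.4555,-.2775
env.goto([x,y,.19],[180,0,-102]); env.dwell(.2)
b,_=avg(4)
h=env.move_straight([x,y,.11],rate=.06,force_limit=4); f,_=avg(4); print(h,np.round(f-b,1),st()["position"])
if not h:
    h=env.move_straight([x,y,.0722],rate=.04,force_limit=5); f,_=avg(4); print(h,np.round(f-b,1),st()["position"],st()["clock"])
```

```text
False [-0.1  0.   0. ] [ 0.45580817 -0.27760458  0.11045868]
True [-0.6  0.8  4.3] [ 0.45505327 -0.27736753  0.07298179] 24.9667
```

Run:
```python
from n import *
import pickle
x,y=.4555,-.2775
env.gripper_to(.5); env.dwell(.3); env.move_straight([x,y,.2],rate=.12)
env.goto([.275,-.561,.223],[180,0,-153.9]); env.dwell(.5)
P={n:env.grab_frame(n) for n in("top","scene")}; pickle.dump(P,open("p9.pkl","wb"))
p0=pickle.load(open("p0.pkl","rb"))
c=(.456,-.277)
for nm,q in(("p0",p0["top"]),("now",P["top"])):
    H=ortho(q,c,.116,.03,.00025); g=cv2.cvtColor(H,cv2.COLOR_BGR2HSV); w=cv2.inRange(g,(0,0,140),(180,80,255)); M=cv2.moments(w,True); print(nm,"cap",topx(c,[M["m10"]/M["m00"],M["m01"]/M["m00"]],.03,.00025))
    H=ortho(q,c,.065,.03,.00025); w=cv2.inRange(cv2.cvtColor(H,cv2.COLOR_BGR2HSV),(4,120,60),(14,255,255)); M=cv2.moments(w,True); print("flange/handle",topx(c,[M["m10"]/M["m00"],M["m01"]/M["m00"]],.03,.00025))
for t in("tool","reel","module","jar"): print(t,[[(np.round(d["xyz"],3),round(d["score"],2)) for d in env.search_frame(P[n],t)][:3] for n in P])
f=P["scene"]; S,_=polar(f,(.9,1.),r0=.028,r1=.048,n=11); s=(A>-10)&(A<25); red=S[...,2]-S[...,:2].mean(2)
for j in (2,4,5,7): dk=np.clip(140-S[s,j].max(1),0,None); w=np.clip(red[s,j]-8,0,None); print(j,np.round((A[s]*dk).sum()/dk.sum(),1),np.round((A[s]*w).sum()/max(w.sum(),1e-9),1))
print(st()["clock"])
```

```text
p0 cap [[ 0.45727316 -0.27887836]]
flange/handle [[ 0.45529399 -0.27623476]]
now cap [[ 0.4558123  -0.27853644]]
flange/handle [[ 0.4535832  -0.27571659]]
tool [[(array([ 0.422, -0.418,  0.028]), 0.94), (array([ 0.414, -0.316,  0.016]), 0.55), (array([ 0.454, -0.275,  0.109]), 0.41)], [(array([ 0.444, -0.285,  0.086]), 0.82), (array([ 0.414, -0.314,  0.015]), 0.8), (array([ 0.414, -0.43 ,  0.027]), 0.79)]]
reel [[(array([ 0.444, -0.16 ,  0.041]), 0.96)], [(array([ 0.432, -0.171,  0.031]), 0.55)]]
module [[(array([ 0.374, -0.422,  0.019]), 0.57)], [(array([ 0.378, -0.418,  0.023]), 0.76)]]
jar [[(array([ 0.554, -0.254,  0.072]), 0.62), (array([ 0.45 , -0.272,  0.057]), 0.44)], [(array([ 0.548, -0.264,  0.044]), 0.87)]]
2 7.1 0.0
4 6.7 8.1
5 6.4 6.6
7 6.5 6.0
29.5083
```

The tool is back home and upright, the needle is still on the mark, and the reel, module and bottle have not moved.

```bash
python3 -c "
from workcell import env
print(env.close_job())"
```

```text
the job is handed in; nothing more can be done
None
```

I seated the blade, turned the needle onto the red mark, put the tool back home and upright in its stand, and handed the job in at about 30 s (no verdict came back); but the large and small look-alike tools, which stood upright at the start, fell over on the bench during the run, most likely knocked by my gripper.

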